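# Hang the oval turning template on its stud

### The arm

A 6-joint arm with a two-finger parallel gripper is mounted at the origin on the work surface. World frame = base frame: x ahead of the robot, y to its left, z up, the work surface at z = 0. Lengths are in m, angles in rad, forces in N, time in s.
With the tool pointing down it reaches from about 0.4 to 0.825 m from the base axis. Payload 7 kg.
Tool frame: the origin (TCP) lies at the very end of the fingers, on their centre line; the grasp point (between the pads) lies 19 mm behind it (robot.pinch_z is the x of the grasp point in the tool frame, in m); x points along the fingers, y is the direction in which the jaws open and shut, and the axes are right-handed (so a half turn about x gives the same grasp; the last joint's range is limited). The gripper opens to 88 mm and grips with 3 to 60 N. Pads are 19 mm wide; open, the fingers measure 130 mm over their backs; the gripper's body (78 mm by 193 mm) begins 47 mm behind the grasp point.
Start: joints at [-0.838, 0.359, 0.012, 0, -1.224, -0.288], TCP at [0.29, -0.609, 0.227] pointing down, gripper open.
Joint ranges: [-3.07, 3.07], [-1.43, 2.12], [-1.02, 1.25], [-3.03, 1.67], [-3.05, -0], [-3.03, 3.03]. Speed limits (rad/s): [2.39, 2.39, 3.01, 3.14, 3.14, 3.14].

### API

Orientations are given as a 3x3 rotation matrix whose columns are the frame's x, y, z axes.
In Python, from bench import read_state, grab_frame, camera_info, job, find_in, robot gives the robot as it stands. The module is installed in compiled form; this text tells all that it offers.
- The arm moves only by the shell command python3 -m inch 'ROWS' [OPENING] [FORCE]. ROWS is text: rows parted by semicolons, each of 4 numbers parted by spaces: the shift along the world's x, y, z in cm, then the turn about the world's z in rad. In form: tx ty tz roll; .... A call has 1 to 12 rows; each row shifts and turns the commanded pose from where the row before left it; what a row does not reach is not made up. A row lasts 1/12 s, in which the tool goes at most 41.7 mm and 7.16 degrees, less where a joint would pass 70% of its speed; a pose out of reach is approached as far as the arm can. A call with a gripper value outside its range is refused whole. OPENING is the finger opening in cm, from 0 to 8.76, set as the call begins (- or left out, the last holds). The fingers move at their own pace and stop on an object; FORCE is the grip in N (left out, the last holds). Time passes only in rows, so rows that do not move let the fingers close. It gives the time, the measured TCP pose, the force and the opening at its end, in the units of the state.
- read_state(): the state, without advancing time (a new reading comes with each control period).
- grab_frame(name): name is "scene" or "top"; returns the picture (400x640x3 uint8, blue, green, red); there is no depth.
- camera_info(name): a dict with "fx", "fy", "cx", "cy" (pixels), "world_to_cam" (4x4, takes a point from world to camera coordinates). Camera axes: x right, y down, z forward; pixel columns grow to the right and rows downward; lengths in m; the calibration is good to about 2 mm. A picture is of the moment at which its call begins. camera_info takes no time and is no camera call.
- job.sign_off(): hands the job in, once; it reports no verdict.
Trained networks look in the newest picture that a camera, given by its name, has taken for a name from the list of things; names that differ only in an ending like _2 or _b are one class to them, and where a whole thing is asked for, a point or a joint stands for the part that bears it (a point fixed in the world has none). Each returns a list of dicts, best first, with "confidence" (0 to 1); they miss things now and then, are a little off and sometimes report something else, mostly with a low value. They report only what shows in the picture. A call takes as long as a camera call. They do not tell look-alikes from the thing itself.
- find_in(camera, name): "bbox" ([left, top, right, bottom] in pixels, round what is visible of it).
The state is a dict: "time_s": time; "joint_pos": joint angles; "qd": joint speeds; "joint_efforts": joint torques, N m; "eef_pos": TCP position; "eef_rot": TCP orientation; "contact_force": force on the tool from outside, world axes, zero at the start; "wrist_torque": the same for the moment, N m; "grip_width": finger opening in m.
Only numpy, scipy, OpenCV 4.12 (cv2) and the standard library are available. Lean on these libraries where they do the work, as an engineer would, in place of code of your own. Each camera call takes 0.05 s, during which the arm holds its last target. There are 200 camera calls.

### The job

Pick up the oval plywood template by its wooden grip block and hang it on the headed steel stud of the sloping board: bring the large end of its keyhole over the stud head, press it flat on the board, slide it down the slope until the slot's end rests on the stud, then let go. Nobody has measured where along its track the stud is clamped, so feel for it gently, with no more than about 30 newtons on the board or stud, and leave the bowl, the mallet and the tin where they are.

Things in the scene. Friction and masses are not known exactly. Their poses are not given: they have to be found in the camera images.
- board: Light wooden board on a fixed stand, sloping 25 degrees, low edge towards the robot. 226 mm along the slope, 220 mm wide. Origin on its upper surface, mid-width, on the centre line of the T-track that crosses it: 160 mm from the low edge, 66 mm from the high one. x points up the slope, y across (along the track), z square out of the surface.
- track_mid (a point): The board's origin again (same point, same axes). A rigid steel stud stands square on the surface on the line x = 0, clamped up to 24 mm from this point to either side along y; its place is not measured. Neck 9 mm diameter, 13 mm long; then a flat-topped head 20 mm across, 7 mm thick, with a 1 mm bevel on the upper rim: its top is 20 mm above the surface.
- template_grip (a point): Centre of the template's grip block. Template: loose 8 mm plywood oval, 170 mm (x) by 120 mm (y), 100 to 200 g, flat on the table at first. The dark block stands on its middle: 46 mm along x, 18 mm along y (pinch across this), 40 mm high; this point is half-way up it, 28 mm above the plywood's underside. x points towards the keyhole, z out of the face with the block.
- template_hole (a point): Centre of the keyhole's large end, at the underside of the plywood: a hole of 23 mm across, 38 mm from the grip block's centre along +x. Same axes as template_grip.
- template_lock (a point): Where the stud's axis lies in the template when it is fully home, at the underside of the plywood: 60 mm from the grip block's centre along +x, 22 mm from the large hole's centre. The slot between is 13 mm wide and ends 4.5 mm beyond this point. Same axes as template_grip.
- bowl: Turned wooden bowl, 110 mm across, 50 mm high; origin under its centre. A bystander.
- mallet: Wooden mallet lying flat, head 64 mm across and 100 mm long, about 250 mm overall with its handle; origin on the table under the middle of it. A bystander.
- wax: Round metal tin, 68 mm across, 55 mm high; origin under its centre. A bystander.
Mind the look-alikes: they are no part of the job. Leave any turquoise look-alike of the part that bears template_grip alone.

How it is judged:
By the outcome, as a careful person would: the job done as asked, in the order asked, and still so for the second after the job is handed in, with the robot touching nothing.
It also fails if it takes over 72 s, if anything falls off the work surface, if the arm or the gripper's body presses on something with over 40 N, if the wrist force passes 120 N, or if a joint passes its speed limit or range.

## Working session

There is one attempt and no reset: what is moved stays moved. The work goes in short steps, Python scripts to look and compute and a shell command to move; the robot and the scene stay as the last step left them, time stands still between calls to the robot, and variables do not carry over. Pictures are saved under pics/ and viewed, about 8 in all and at most 12, crops included, and the job is handed in when it is done.

```bash
mkdir -p pics
python3 - <<'E'
from bench import *
import cv2
for c in ["scene","top"]:
    f=grab_frame(c); cv2.imwrite(f"pics/{c}0.png",f)
    print(c,{k:(v if k!="world_to_cam" else [[round(x,4) for x in r] for r in v]) for k,v in camera_info(c).items()})
    for n in ["board","template_grip","bowl","mallet","wax","template_hole","track_mid"]:
        try: print(n,[(d["bbox"],round(d["confidence"],2)) for d in find_in(c,n)])
        except Exception as e: print(n,e)
s=read_state(); print(s)
E
```

```text
scene {'fx': 433.1631068348988, 'fy': 433.1631068348988, 'cx': 318.92960853001483, 'cy': 207.59549702057456, 'world_to_cam': [[np.float64(-0.1562), np.float64(0.9876), np.float64(-0.0155), np.float64(-0.0234)], [np.float64(0.7869), np.float64(0.1149), np.float64(-0.6063), np.float64(-0.3405)], [np.float64(-0.597), np.float64(-0.1069), np.float64(-0.7951), np.float64(1.6416)], [np.float64(0.0), np.float64(0.0), np.float64(0.0), np.float64(1.0)]]}
board [([167.3, 193.4, 269.9, 245.1], 0.61)]
template_grip [([327.6, 179.6, 376.4, 210.9], 0.83), ([377.5, 141.2, 413.7, 178.7], 0.79), ([329.1, 226.0, 372.0, 275.4], 0.75)]
bowl [([236.4, 276.3, 274.0, 312.0], 0.73)]
mallet [([427.4, 175.9, 479.2, 246.8], 0.55)]
wax [([165.8, 268.9, 192.4, 302.0], 0.89), ([163.6, 193.5, 265.5, 248.4], 0.72)]
template_hole [([328.1, 227.0, 370.5, 277.4], 0.94), ([327.7, 178.6, 376.2, 209.1], 0.84), ([374.5, 139.4, 414.4, 177.5], 0.64)]
track_mid [([166.6, 194.8, 265.1, 248.5], 0.69)]
top {'fx': 460.7496729073131, 'fy': 460.7496729073131, 'cx': 322.2579120066668, 'cy': 197.05693936553146, 'world_to_cam': [[np.
[... 896 characters left out ...]
5755e-06,
       -1.22408167e+00, -2.88081172e-01]), 'qd': array([-0.00060652,  0.00036227, -0.00040964, -0.00098663,  0.0005667 ,
       -0.00043106]), 'joint_efforts': array([ 1.18874159e-04, -5.82274926e+01,  2.93274361e+01,  7.00197771e+00,
        1.24925797e-02, -1.23134868e-05]), 'eef_pos': array([ 0.29042054, -0.60930748,  0.22658311]), 'eef_rot': array([[ 3.78833753e-05, -4.30299690e-01,  9.02686089e-01],
       [-3.25777327e-05,  9.02686089e-01,  4.30299691e-01],
       [-9.99999999e-01, -4.57086708e-05,  2.01786076e-05]]), 'contact_force': array([-0.06064529, -0.10507712,  0.23181487]), 'wrist_torque': array([0.03581857, 0.00897581, 0.02398803]), 'grip_width': 0.08793652211491504}
```

Run:
```python
import cv2,numpy as np
a=cv2.imread("pics/top0.png")[90:310,220:460]; b=cv2.imread("pics/scene0.png")[120:330,150:490]
a=cv2.resize(a,None,fx=2.5,fy=2.5,interpolation=cv2.INTER_CUBIC); b=cv2.resize(b,None,fx=2.35,fy=2.35,interpolation=cv2.INTER_CUBIC)
cv2.imwrite("pics/topc.png",a);cv2.imwrite("pics/scenec.png",b);print(a.shape,b.shape)
```

```text
(550, 600, 3) (494, 799, 3)
```

View pics/topc.png

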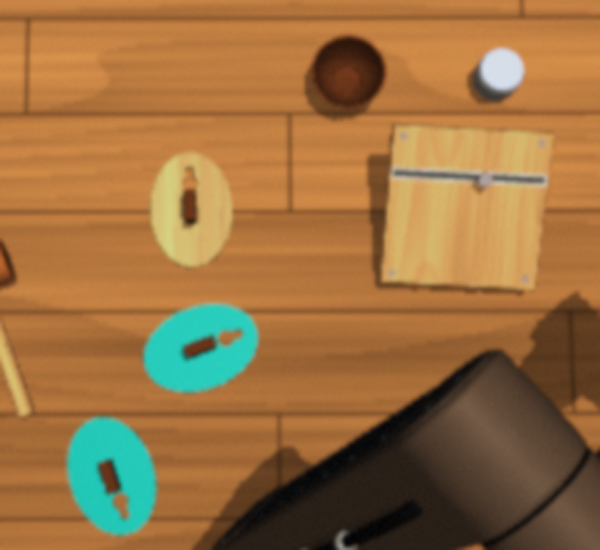

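View pics/scenec.png

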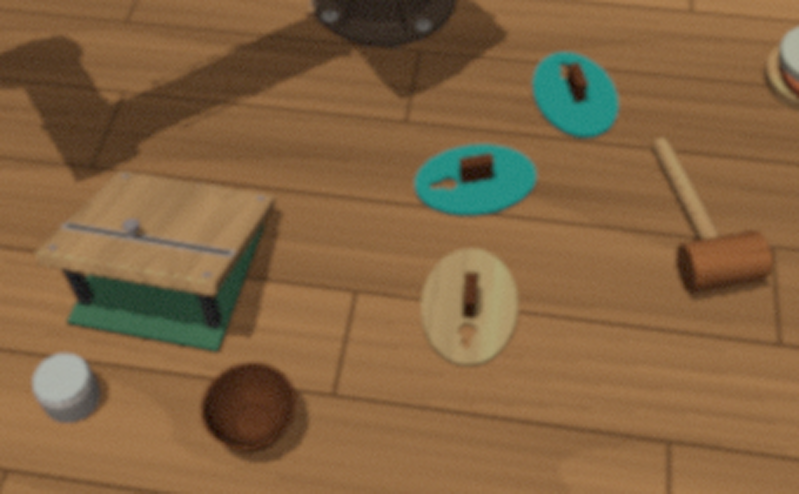

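Three template-shaped things in the top picture: natural wood at about (296,173), turquoise at (300,229) and turquoise at (265,280). The task rules out the turquoise ones, so the natural plywood one at (296,173), keyhole pointing away from the robot, is the one to use. The board is at about (407,173) and the stud head near (414,162), to the right of mid-track. I'll confirm with an enlarged crop and fit the poses.

```bash
cat > h.py <<'E'
import numpy as np, cv2
from bench import *
from scipy.optimize import least_squares
def proj(c,P):
    i=camera_info(c); T=np.array(i["world_to_cam"],float); q=np.atleast_2d(P)@T[:3,:3].T+T[:3,3]
    return np.c_[i["fx"]*q[:,0]/q[:,2]+i["cx"], i["fy"]*q[:,1]/q[:,2]+i["cy"]]
def avg(c,n=4): return np.mean([grab_frame(c).astype(float) for _ in range(n)],0).astype(np.uint8)
def Rz(a): return np.array([[np.cos(a),-np.sin(a),0],[np.sin(a),np.cos(a),0],[0,0,1.]])
t=np.radians(25); RS=np.array([[np.cos(t),0,-np.sin(t)],[0,1,0],[np.sin(t),0,np.cos(t)]])
def board(p,P): return np.atleast_2d(P)@(Rz(p[3])@RS).T+p[:3]
E
python3 - <<'E'
from h import *
C=np.array([[.066,.11,0],[.066,-.11,0],[-.16,-.11,0],[-.16,.11,0]])
top=np.array([[393,125],[552,132],[535,291],[381,285]])/2.5+[220,90]
sc=np.array([[212,288],[37,255],[122,172],[275,197]])/2.35+[150,120]
st=np.array([485,180])/2.5+[220,90]; ss=np.array([131,224])/2.35+[150,120]
def res(p):
    Q=board(p,np.r_[C,[[0,p[4],.02]]])
    return np.r_[(proj("top",Q)-np.r_[top,[st]]).ravel(),(proj("scene",Q)-np.r_[sc,[ss]]).ravel()]
r=least_squares(res,[.6,-.1,.1,0,0],loss="soft_l1"); print("board",r.x.round(4)); print(res(r.x).round(1))
# template
imgs={c:avg(c) for c in("top","scene")}
np.savez("i0.npz",**imgs)
th=np.linspace(0,2*np.pi,60); 
for c,b in(("top",(275,145,316,203)),("scene",(325,220,376,280))):
    I=imgs[c]; hsv=cv2.cvtColor(I,cv2.COLOR_BGR2HSV)[b[1]:b[3],b[0]:b[2]]
    cy,cx=hsv.shape[0]//2,hsv.shape[1]//2
    print(c,"hsv wood",hsv[cy,cx-9],"bg",hsv[1,1],hsv[-2,-2])
big=[]
for c,b in(("top",(270,140,320,205)),("scene",(322,220,382,280)),("top",(370,135,445,210)),("scene",(160,185,275,255))):
    k=imgs[c][b[1]:b[3],b[0]:b[2]]; big.append(cv2.resize(k,(390,290),interpolation=cv2.INTER_CUBIC))
cv2.imwrite("pics/big.png",np.vstack([np.hstack(big[:2]),np.hstack(big[2:])]))
E
```

```text
board [ 0.5905 -0.1896  0.0963 -0.0564 -0.02  ]
[-0.5  0.6 -0.3  1.1 -1.5 -0.3 -1.  -1.2 -0.7  0.6  0.3 -0.9 -1.4 -0.5
 -1.6  0.2 -0.8  0.4 -0.7  0.5]
top hsv wood [ 26 106 214] bg [ 15 169 196] [ 14 170 179]
scene hsv wood [ 19 105 165] bg [ 15 142 140] [ 14 137 151]
```

View pics/big.png

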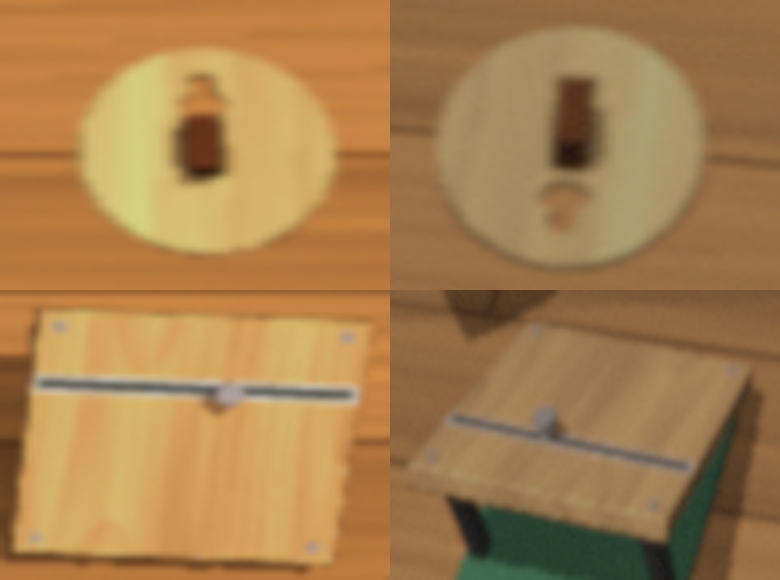

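The enlarged crop confirms the natural plywood template, with its dark block at about (296,173) in the top picture and the keyhole facing away from the robot. The stud head is at top (414,162). Next I'll refine the poses.

```bash
cat > fit.py <<'E'
from h import *
I=np.load("i0.npz")
def uc(q,c):
    s={"top":(5.2,290/75,370,135,0,290),"scene":(390/115,290/70,160,185,390,290)}[c]; q=np.array(q,float)
    return np.c_[(q[:,0]-s[4]+.5)/s[0]-.5+s[2],(q[:,1]-s[5]+.5)/s[1]-.5+s[3]]
# hi y+, hi y-, low y-, low y+ screws; track ends y+,y-; stud
S={"top":uc([[60,327],[347,338],[312,547],[36,538],[36,384],[355,396],[230,394]],"top"),
 "scene":uc([[655,504],[432,456],[536,330],[732,370],[690,467],[449,418],[545,417]],"scene")}
CO={"top":uc([[38,309],[373,323],[332,562],[13,550]],"top")}
def model(p):
    a,b,c,L=p[5:9]
    return board(p,[[a,c,0],[a,-c,0],[-b,-c,0],[-b,c,0],[0,L,0],[0,-L,0],[0,p[4],.018],[.066,.11,0],[.066,-.11,0],[-.16,-.11,0],[-.16,.11,0]])
def res(p):
    Q=model(p); return np.r_[(proj("top",Q)-np.r_[S["top"],CO["top"]]).ravel(),(proj("scene",Q[:7])-S["scene"]).ravel(),(p[5:7]-[.052,.146])/.003*.3]
r=least_squares(res,[.59,-.19,.096,-.056,-.02,.052,.146,.096,.1],loss="soft_l1",x_scale=.01)
print("board",r.x.round(4));print(res(r.x).round(1))
th=np.linspace(0,2*np.pi,180)
def pts(p):
    e=np.c_[.085*np.cos(th),.06*np.sin(th),0*th]; e=np.r_[e,e+[0,0,.008]]
    return e@Rz(p[2]).T+[p[0],p[1],0]
cont={}; blk={}
for c,b in(("top",(270,140,320,205)),("scene",(320,215,382,285))):
    k=I[c][b[1]:b[3],b[0]:b[2]]; k4=cv2.resize(k,None,fx=6,fy=6,interpolation=cv2.INTER_CUBIC)
    h=cv2.cvtColor(k4,cv2.COLOR_BGR2HSV); m=(h[...,1]<(135 if c=="top" else 118)).astype(np.uint8)
    m=cv2.morphologyEx(m,cv2.MORPH_OPEN,np.ones((9,9)))
    cs=max(cv2.findContours(m,0,2)[0],key=cv2.contourArea)
    cont[c]=(cv2.convexHull(cs)[:,0]+.5)/6-.5+b[:2]; print(c,"bbox",cont[c].min(0),cont[c].max(0))
    in_=cv2.fillConvexPoly(np.zeros_like(m),cv2.convexHull(cs),1)
    d=((h[...,2]<(120 if c=="top" else 95))&(in_>0)); blk[c]=(np.argwhere(d)[:,::-1].mean(0)+.5)/6-.5+b[:2]
def rt(p):
    o=[]
    for c in cont:
        hu=cv2.convexHull(proj(c,pts(p)).astype(np.float32))
        o+=[cv2.pointPolygonTest(hu,(float(x),float(y)),True) for x,y in cont[c]]
    return np.array(o)
q=least_squares(rt,[.6,.15,0],loss="soft_l1",f_scale=.5,diff_step=1e-3,x_scale=[.01,.01,.1]); print("template",q.x.round(4),"rms px",np.sqrt(np.mean(rt(q.x)**2)))
for c in blk: print(c,"blk seen",blk[c].round(1),"pred",proj(c,[[*q.x[:2],.028]]).round(1))
E
python3 fit.py
```

```text
board [ 0.5913 -0.1888  0.1052 -0.0532 -0.0189  0.0506  0.1459  0.095   0.1065]
[-0.5  0.3 -0.4  0.1 -0.3  0.4 -0.5  0.1 -0.4 -0.3 -0.4 -0.3 -0.7  0.1
 -0.2  0.3 -0.5 -0.2 -0.4  0.5 -0.6  0.5 -0.7 -0.1 -0.6  0.  -0.6  0.2
 -0.6 -0.1 -0.6  0.3 -0.6 -0.  -0.5 -0.4 -0.1 -0. ]
top bbox [280.08333333 151.41666667] [311.91666667 195.91666667]
scene bbox [328.91666667 225.41666667] [369.75 274.75]
template [0.5631 0.2033 0.0376] rms px 0.5142908460248231
top blk seen [295.3 172.9] pred [[295.  172.6]]
scene blk seen [350.  246.6] pred [[349.5 245. ]]
```

```bash
python3 -m inch '2 2.8 0 -0.05;2 2.8 0 -0.05;2 2.8 0 -0.05;2 2.8 0 -0.05;2 2.8 0 -0.05;2 2.8 0 -0.05;2 2.8 0 -0.05;2 2.8 0 -0.05;2 2.8 0 -0.05;2 2.8 0 -0.048;2 2.8 0 0;2 2.8 0 0' 5 5
```

```text
time_s: 2.2
eef_pos: [0.5312, -0.2718, 0.2269]
eef_rot: [[0.001, 0.053, 0.999], [-0.0, 0.999, -0.053], [-1.0, -0.0, 0.001]]
contact_force: [0.0, -0.7, -0.8]
grip_width: 0.0504
```

```bash
python3 -m inch '2.6 3.2 0 0;2.6 3.2 0 0;0 0 -3 0;0 0 -3 0;0 0 -1.5 0;0 0 -1 0;0 0 -0.6 0;0 0 -0.5 0;0 0 -0.4 0;0 0 -0.4 0;0 0 -0.4 0;0 0 0 0'
```

```text
time_s: 3.2
eef_pos: [0.5822, -0.2094, 0.1183]
eef_rot: [[-0.0, 0.054, 0.999], [0.0, 0.999, -0.054], [-1.0, 0.0, -0.0]]
contact_force: [-0.3, 0.0, -0.3]
grip_width: 0.0503
```

Run:
```python
from h import *
a=avg("top",2);b=avg("scene",2)
k=[cv2.resize(x,(390,390),interpolation=cv2.INTER_CUBIC) for x in(a[120:220,360:460],b[160:260,160:260])]
cv2.imwrite("pics/stud.png",np.hstack(k)); print(read_state()["contact_force"])
```

```text
[0.48871697 0.27038693 0.83651752]
```

View pics/stud.png

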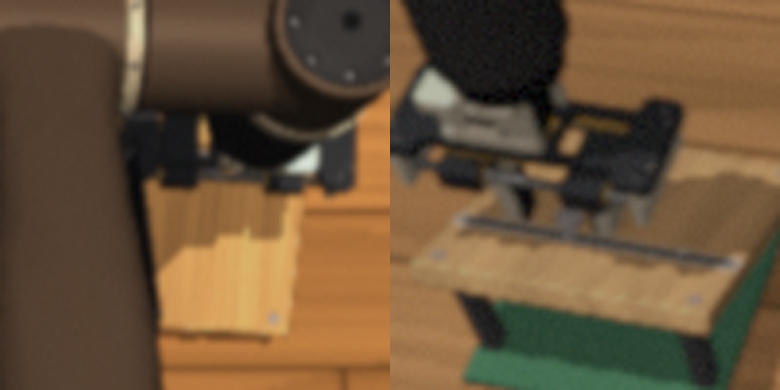

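The stud stands between the two open fingers, at about (570,220) in the right half, with the fingertips at (520,200) and (605,215). Now I'll lower slightly and close gently to feel it.

```bash
python3 -m inch '0 0 -0.2 0;0 0 -0.2 0;0 0 0 0;0 0 0 0' && python3 -m inch '0 0 0 0;0 0 0 0;0 0 0 0;0 0 0 0;0 0 0 0;0 0 0 0;0 0 0 0;0 0 0 0' 1.5 3; python3 -c "
from bench import *;s=read_state();print(s['contact_force'],s['wrist_torque'],s['grip_width'],s['eef_pos'])"
```

```text
time_s: 3.73
eef_pos: [0.5823, -0.2093, 0.1144]
eef_rot: [[-0.0, 0.053, 0.999], [0.0, 0.999, -0.053], [-1.0, 0.0, -0.0]]
contact_force: [0.2, 0.7, -0.0]
grip_width: 0.05
time_s: 4.4
eef_pos: [0.5825, -0.2083, 0.1145]
eef_rot: [[0.0, 0.053, 0.999], [0.001, 0.999, -0.053], [-1.0, 0.001, 0.0]]
contact_force: [-0.2, 5.7, 1.4]
grip_width: 0.0203
[-0.23929183  5.6591316   1.4071891 ] [ 2.25123584  0.06687679 -0.00938128] 0.02034521776551115 [ 0.5824972  -0.20825392  0.11453965]
```

```bash
python3 -m inch '0 0.05 0 0;0 0.05 0 0;0 0 0 0;0 0 0 0;0 0 0 0'; python3 -c "
from bench import *;s=read_state();print(s['contact_force'],s['grip_width'],s['eef_pos'])"
```

```text
time_s: 4.82
eef_pos: [0.5825, -0.2078, 0.1146]
eef_rot: [[0.0, 0.053, 0.999], [0.001, 0.999, -0.053], [-1.0, 0.001, 0.0]]
contact_force: [0.1, 5.7, 0.8]
grip_width: 0.019
[0.07395466 5.67051639 0.83822708] 0.01900682162127697 [ 0.58251678 -0.20778006  0.11455532]
```

```bash
python3 -m inch '0 0.05 0 0;0 0 0 0;0 0 0 0;0 0 0 0;0 0 0 0;0 0 0 0'; python3 -c "
from bench import *;s=read_state();print(s['contact_force'],s['grip_width'],s['eef_pos'])"
```

```text
time_s: 5.32
eef_pos: [0.5825, -0.2077, 0.1146]
eef_rot: [[0.0, 0.053, 0.999], [0.0, 0.999, -0.053], [-1.0, 0.0, 0.0]]
contact_force: [0.9, 4.8, 1.5]
grip_width: 0.0187
[0.89342983 4.7637498  1.45928878] 0.018716362627939475 [ 0.58247645 -0.20771405  0.11456605]
```

```bash
python3 -m inch '0 0.05 0 0;0 0.05 0 0;0 0 0 0;0 0 0 0;0 0 0 0;0 0 0 0'; python3 -c "
from bench import *;s=read_state();print(s['contact_force'],s['grip_width'],s['eef_pos'])"
```

```text
time_s: 5.82
eef_pos: [0.5825, -0.2074, 0.1146]
eef_rot: [[0.0, 0.053, 0.999], [-0.001, 0.999, -0.053], [-1.0, -0.001, 0.0]]
contact_force: [2.6, -5.4, -2.5]
grip_width: 0.0185
[ 2.58941234 -5.42328067 -2.49504356] 0.0184923881302886 [ 0.58247442 -0.20743577  0.11461248]
```

Stud felt: the sideways force changes sign at TCP y ≈ -0.2076, which agrees with the camera fit (-0.2073). Opening, lifting, and going for the template.

```bash
python3 -m inch '0 -0.03 0 0;0 0 0 0;0 0 0 0;0 0 3 0;0 0 4 0;0 0 4 0;0 3.4 0 0.03;-0.5 3.4 0 0.03;-0.5 3.4 0 0.03;-0.5 3.4 0 0;-0.5 3.4 0 0;0 3.4 0 0' 5 5 && python3 -m inch '0 3.4 0 0;0 3.4 0 0;0 3.4 0 0;0 3.4 0 0;0 3.4 0 0;0 3.4 0 0;0 0.2 0 0;0 0 -3 0;0 0 -3 0;0 0 -3 0;0 0 -3 0;0 0 0 0'
```

```text
time_s: 6.82
eef_pos: [0.5611, -0.0015, 0.2249]
eef_rot: [[-0.0, -0.037, 0.999], [0.001, 0.999, 0.037], [-1.0, 0.001, -0.0]]
contact_force: [1.1, 0.7, 0.2]
grip_width: 0.0501
time_s: 7.82
eef_pos: [0.5587, 0.2011, 0.0988]
eef_rot: [[-0.009, -0.036, 0.999], [-0.004, 0.999, 0.036], [-1.0, -0.004, -0.009]]
contact_force: [-1.4, -0.1, -1.7]
grip_width: 0.05
```

```bash
python3 -m inch '0 0 0 0;0 0 0 0;0 0 -2 0;0 0 -2 0;0 0 -2 0;0 0 -1.5 0;0 0 0 0;0 0 0 0'
python3 - <<'E'
from h import *
b=avg("scene",2); a=avg("top",2)
k=[cv2.resize(x,(390,390),interpolation=cv2.INTER_CUBIC) for x in(a[125:225,250:350],b[190:290,300:400])]
cv2.imwrite("pics/grasp.png",np.hstack(k))
E
```

```text
time_s: 8.48
eef_pos: [0.5633, 0.2034, 0.0311]
eef_rot: [[0.001, -0.037, 0.999], [0.001, 0.999, 0.037], [-1.0, 0.001, 0.001]]
contact_force: [0.2, 0.6, 0.8]
grip_width: 0.05
```

View pics/grasp.png

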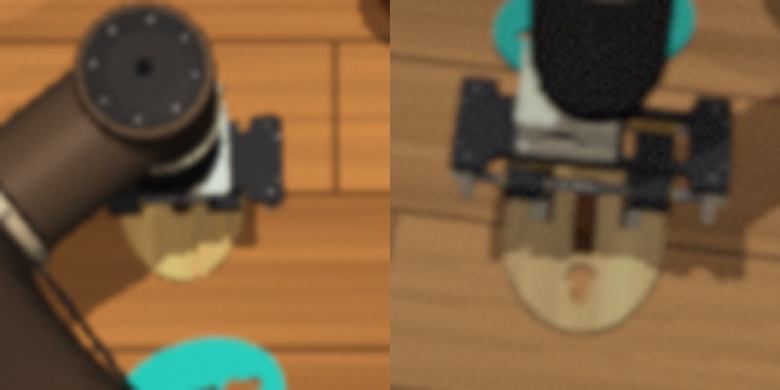

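The fingers at (540,210) and (630,215) straddle the block at (585,215), with the keyhole at (582,280) in front. Now I'll lower and grip.

```bash
python3 -m inch '0 0 -0.6 0;0 0 -0.6 0;0 0 -0.5 0;0 0 0 0;0 0 0 0' && python3 -m inch '0 0 0 0;0 0 0 0;0 0 0 0;0 0 0 0;0 0 0 0;0 0 0 0;0 0 0 0;0 0 0 0' 1 30
```

```text
time_s: 9.1
eef_pos: [0.562, 0.2026, 0.0119]
eef_rot: [[-0.001, -0.037, 0.999], [-0.001, 0.999, 0.037], [-1.0, -0.001, -0.001]]
contact_force: [-0.1, 0.5, 0.2]
grip_width: 0.0499
time_s: 9.77
eef_pos: [0.5625, 0.2029, 0.0127]
eef_rot: [[0.0, -0.037, 0.999], [0.0, 0.999, 0.037], [-1.0, 0.0, 0.0]]
contact_force: [0.5, -1.1, 1.2]
grip_width: 0.018
```

```bash
python3 -m inch '0 0 1 0;0 0 2 0;0 0 3 0;0 0 4 0;0 0 4 0;0 0 2 0;-1 -2 0 0;-1 -3 0 0;-1 -3 0 0;-1 -3 0 0;-1 -3 0 0;-1 -3 0 0' && python3 -m inch '-1 -3 0 -0.03;-1 -3 0 -0.03;-1 -3 0 -0.03;-0.85 -3 0 0;0 -3 0 0;0 -3 0 0;0 -3 0 0;0 -2.4 0 0;0 0 -1 0;0 0 -1 0;0 0 0 0;0 0 0 0'
```

```text
time_s: 10.77
eef_pos: [0.5015, 0.0316, 0.1732]
eef_rot: [[0.0, -0.037, 0.999], [0.0, 0.999, 0.037], [-1.0, 0.0, 0.0]]
contact_force: [-0.3, 0.3, -1.6]
grip_width: 0.0179
time_s: 11.77
eef_pos: [0.4632, -0.2005, 0.152]
eef_rot: [[-0.002, 0.053, 0.999], [0.0, 0.999, -0.053], [-1.0, 0.0, -0.002]]
contact_force: [0.7, 0.6, -0.1]
grip_width: 0.0176
```

```bash
python3 -m inch '0 -0.1 -1 0;0 0 -1 0;0 0 -1 0;0 0 -0.8 0;0 0 -0.5 0;0 0 -0.3 0;0 0 -0.3 0;0 0 -0.3 0;0 0 0 0;0 0 0 0' && python3 -m inch '0 0 -0.2 0;0 0 -0.2 0;0 0 -0.2 0;0 0 -0.2 0;0 0 0 0;0 0 0 0'
```

```text
time_s: 12.6
eef_pos: [0.464, -0.2022, 0.1006]
eef_rot: [[0.0, 0.053, 0.999], [-0.0, 0.999, -0.053], [-1.0, -0.0, 0.0]]
contact_force: [0.1, -0.1, -0.5]
grip_width: 0.0182
time_s: 13.1
eef_pos: [0.463, -0.2021, 0.0926]
eef_rot: [[-0.001, 0.053, 0.999], [0.0, 0.999, -0.053], [-1.0, 0.0, -0.001]]
contact_force: [-4.2, 0.9, 4.2]
grip_width: 0.0176
```

```bash
python3 -m inch '0 0 -0.2 0;0 0 -0.2 0;0 0 -0.2 0;0 0 -0.2 0;0 0 0 0;0 0 0 0'
```

```text
time_s: 13.6
eef_pos: [0.4616, -0.202, 0.0841]
eef_rot: [[-0.004, 0.054, 0.999], [0.001, 0.999, -0.054], [-1.0, 0.0, -0.004]]
contact_force: [-8.0, 0.9, 3.8]
grip_width: 0.0182
```

```bash
python3 -m inch '0 0 -0.2 0;0 0 -0.2 0;0 0 -0.2 0;0 0 -0.2 0;0 0 0 0;0 0 0 0' && python3 -m inch '0 0 -0.2 0;0 0 -0.2 0;0 0 -0.2 0;0 0 0 0;0 0 0 0'
```

```text
time_s: 14.1
eef_pos: [0.4611, -0.202, 0.0758]
eef_rot: [[-0.005, 0.054, 0.999], [0.001, 0.999, -0.054], [-1.0, 0.0, -0.005]]
contact_force: [-7.4, 1.4, 3.6]
grip_width: 0.0177
time_s: 14.52
eef_pos: [0.4613, -0.202, 0.0699]
eef_rot: [[-0.004, 0.054, 0.999], [0.001, 0.999, -0.054], [-1.0, 0.0, -0.004]]
contact_force: [-7.0, 1.9, 2.8]
grip_width: 0.018
```

```bash
python3 -m inch '0 0 -0.15 0;0 0 -0.15 0;0 0 -0.15 0;0 0 0 0;0 0 0 0' && python3 -m inch '0 0 -0.1 0;0 0 -0.1 0;0 0 -0.1 0;0 0 0 0;0 0 0 0'
```

```text
time_s: 14.93
eef_pos: [0.4616, -0.202, 0.0655]
eef_rot: [[-0.004, 0.054, 0.999], [0.001, 0.999, -0.054], [-1.0, 0.0, -0.004]]
contact_force: [-6.7, 0.6, 3.5]
grip_width: 0.0179
time_s: 15.35
eef_pos: [0.4618, -0.202, 0.0626]
eef_rot: [[-0.003, 0.054, 0.999], [0.0, 0.999, -0.054], [-1.0, 0.0, -0.003]]
contact_force: [-7.9, 1.3, 4.1]
grip_width: 0.0178
```

```bash
python3 -m inch '0 0 -0.1 0;0 0 -0.1 0;0 0 0 0;0 0 0 0' && python3 -m inch '0 0 -0.1 0;0 0 -0.1 0;0 0 0 0;0 0 0 0'
python3 - <<'E'
from h import *
b=avg("scene",2); a=avg("top",2)
k=[cv2.resize(x,(390,390),interpolation=cv2.INTER_CUBIC) for x in(a[130:230,360:460],b[160:260,160:260])]
cv2.imwrite("pics/flat.png",np.hstack(k))
E
```

```text
time_s: 15.68
eef_pos: [0.462, -0.2021, 0.0607]
eef_rot: [[-0.003, 0.054, 0.999], [0.0, 0.999, -0.054], [-1.0, 0.0, -0.003]]
contact_force: [-6.7, 1.2, 4.5]
grip_width: 0.0182
time_s: 16.02
eef_pos: [0.4621, -0.202, 0.0594]
eef_rot: [[-0.003, 0.053, 0.999], [0.0, 0.999, -0.053], [-1.0, 0.0, -0.003]]
contact_force: [-9.9, 3.9, 12.4]
grip_width: 0.0177
```

View pics/flat.png

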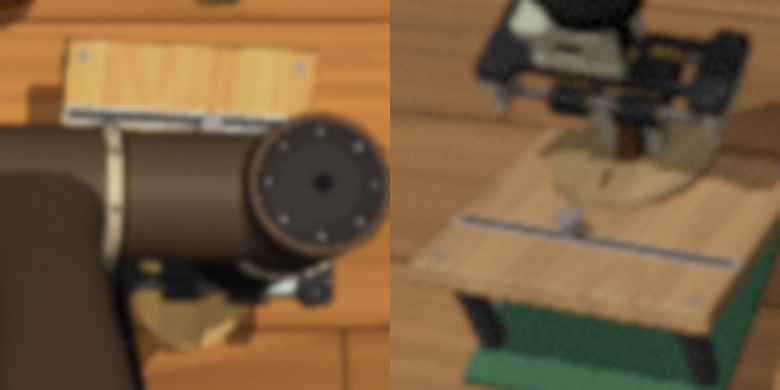

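The template lies tilted flat on the board below the stud: tip about (590,205), keyhole (605,178), stud (570,218) in the right half. The force rise to 16 N fits that. Next I'll slide it up lightly until its tip touches the stud's neck, to use that as a reference.

```bash
python3 -m inch '-0.04 0 0.09 0;0.36 -0.02 0.17 0;0.45 -0.024 0.21 0;0.45 -0.024 0.21 0;0.45 -0.024 0.21 0;0.45 -0.024 0.21 0;0 0 0 0;0 0 0 0'
```

```text
time_s: 16.88
eef_pos: [0.4859, -0.2034, 0.0705]
eef_rot: [[0.001, 0.053, 0.999], [-0.0, 0.999, -0.053], [-1.0, -0.0, 0.001]]
contact_force: [-2.1, 0.1, 4.9]
grip_width: 0.0178
```

```bash
python3 -m inch '0.14 0.02 0.064 0;0.14 0.02 0.064 0;0.14 0.01 0.064 0;0.14 0 0.064 0;0.14 -0.007 0.064 0;0 0 0 0;0 0 0 0' && python3 -m inch '0.09 -0.005 0.042 0;0 0 0 0;0 0 0 0'
```

```text
time_s: 17.47
eef_pos: [0.4918, -0.2028, 0.0732]
eef_rot: [[-0.001, 0.053, 0.999], [0.0, 0.999, -0.053], [-1.0, 0.0, -0.001]]
contact_force: [-5.0, 0.6, 2.8]
grip_width: 0.018
time_s: 17.72
eef_pos: [0.4925, -0.2028, 0.0736]
eef_rot: [[-0.001, 0.053, 0.999], [0.0, 0.999, -0.053], [-1.0, 0.0, -0.001]]
contact_force: [-6.2, -0.1, 2.0]
grip_width: 0.0179
```

```bash
for i in 1; do python3 -m inch '0.09 -0.005 0.042 0;0 0 0 0;0 0 0 0'; done; python3 -m inch '0.09 -0.005 0.042 0;0 0 0 0;0 0 0 0'
```

```text
time_s: 17.97
eef_pos: [0.4935, -0.2029, 0.074]
eef_rot: [[-0.001, 0.053, 0.999], [0.0, 0.999, -0.053], [-1.0, 0.0, -0.001]]
contact_force: [-4.5, 0.8, 1.4]
grip_width: 0.0177
time_s: 18.22
eef_pos: [0.4943, -0.2029, 0.0744]
eef_rot: [[-0.001, 0.053, 0.999], [0.0, 0.999, -0.053], [-1.0, 0.0, -0.001]]
contact_force: [-5.4, 0.3, 2.9]
grip_width: 0.0182
```

```bash
python3 -m inch '0.09 -0.005 0.042 0;0.045 0 0.021 0;0 0 0 0;0 0 0 0'; python3 -m inch '0.045 -0.005 0.021 0;0.045 0 0.021 0;0 0 0 0;0 0 0 0'
```

```text
time_s: 18.55
eef_pos: [0.4956, -0.203, 0.075]
eef_rot: [[-0.001, 0.053, 0.999], [0.0, 0.999, -0.053], [-1.0, 0.0, -0.001]]
contact_force: [-5.6, 0.8, 3.2]
grip_width: 0.0176
time_s: 18.88
eef_pos: [0.4965, -0.203, 0.0754]
eef_rot: [[-0.001, 0.053, 0.999], [0.0, 0.999, -0.053], [-1.0, 0.0, -0.001]]
contact_force: [-4.4, -0.3, 2.2]
grip_width: 0.0177
```

```bash
python3 -m inch '0.045 -0.005 0.021 0;0.045 0 0.021 0;0 0 0 0;0 0 0 0'; python3 -m inch '0.045 -0.005 0.021 0;0.045 0 0.021 0;0 0 0 0;0 0 0 0';  python3 -m inch '0.045 -0.005 0.021 0;0.045 0 0.021 0;0 0 0 0;0 0 0 0'
```

```text
time_s: 19.22
eef_pos: [0.4974, -0.203, 0.0758]
eef_rot: [[-0.001, 0.053, 0.999], [0.0, 0.999, -0.053], [-1.0, 0.0, -0.001]]
contact_force: [-5.8, 0.5, 1.4]
grip_width: 0.0177
time_s: 19.55
eef_pos: [0.4983, -0.2031, 0.0762]
eef_rot: [[-0.001, 0.053, 0.999], [0.0, 0.999, -0.053], [-1.0, 0.0, -0.001]]
contact_force: [-4.3, -0.2, 2.3]
grip_width: 0.018
time_s: 19.88
eef_pos: [0.4992, -0.2031, 0.0766]
eef_rot: [[-0.001, 0.053, 0.999], [0.0, 0.999, -0.053], [-1.0, 0.0, -0.001]]
contact_force: [-5.6, 0.4, 2.7]
grip_width: 0.0176
```

```bash
python3 -m inch '0.045 -0.005 0.021 0;0.045 0 0.021 0;0.045 -0.003 0.021 0;0 0 0 0;0 0 0 0'; python3 -m inch '0.045 -0.005 0.021 0;0.045 0 0.021 0;0.045 -0.003 0.021 0;0 0 0 0;0 0 0 0'
python3 - <<'E'
from h import *
b=avg("scene",4)
k=cv2.resize(b[180:260,160:260],(780,600),interpolation=cv2.INTER_CUBIC)
cv2.imwrite("pics/tip.png",k)
E
```

```text
time_s: 20.3
eef_pos: [0.4998, -0.2032, 0.077]
eef_rot: [[-0.002, 0.054, 0.999], [0.0, 0.999, -0.054], [-1.0, 0.0, -0.002]]
contact_force: [-6.4, 0.5, 2.1]
grip_width: 0.0177
time_s: 20.72
eef_pos: [0.4998, -0.2032, 0.0771]
eef_rot: [[-0.005, 0.054, 0.999], [0.001, 0.999, -0.054], [-1.0, 0.001, -0.005]]
contact_force: [-9.6, 0.8, 2.7]
grip_width: 0.0177
```

View pics/tip.png

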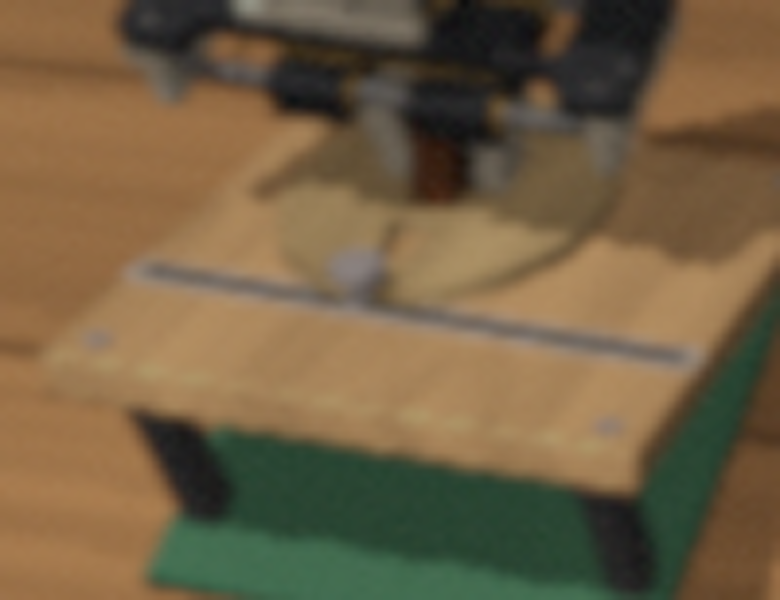

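The tip now touches the stud's neck: motion has stopped and the force rose to about 10 N, and the picture shows the stud head (358,268) right over the template tip. That puts the block 89.5 mm from the stud axis at TCP (0.4998,-0.2032,0.0771). Next: back off, lift square off the board, and go 51.5 mm up-slope.

```bash
python3 -m inch '-0.36 0.02 -0.17 0;-0.36 0.02 -0.17 0;-0.36 0.02 -0.17 0;-0.2 0.01 0.42 0;-0.3 0.015 0.64 0;-0.3 0.015 0.64 0;-0.3 0.015 0.64 0;-0.13 0.007 0.27 0;0 0 0 0;0 0 0 0;0 0 0 0'
```

```text
time_s: 21.83
eef_pos: [0.4793, -0.2022, 0.099]
eef_rot: [[-0.0, 0.053, 0.999], [0.0, 0.999, -0.053], [-1.0, 0.0, -0.0]]
contact_force: [0.2, 0.0, -1.6]
grip_width: 0.0178
```

```bash
python3 -m inch '0.9 -0.05 0.42 0;0.9 -0.05 0.42 0;0.9 -0.05 0.42 0;0.9 -0.05 0.42 0;0.9 -0.05 0.42 0;0.7 -0.05 0.33 0;0.3 0 0.14 0;0 0 0 0;0 0 0 0;0 0 0 0'
python3 - <<'E'
from bench import *; import numpy as np
p=np.mean([ (grab_frame("top"),read_state()["eef_pos"])[1] for _ in range(6)],0); d=p-[.4998,-.2032,.0771]
print(p,"u",d@[.905,-.048,.4226],"n",d@[-.422,.0224,.906],"v",.0532*p[0]+.9986*p[1])
E
```

```text
time_s: 22.67
eef_pos: [0.5337, -0.2051, 0.1245]
eef_rot: [[-0.001, 0.053, 0.999], [0.0, 0.999, -0.053], [-1.0, 0.0, -0.001]]
contact_force: [-0.8, 0.1, -1.5]
grip_width: 0.018
[ 0.53396076 -0.20516009  0.12470764] u 0.05112856431140457 n 0.028672776639490492 v -0.17646614978196765
```

```bash
python3 -m inch '0.04 0 0.017 0;0.13 -0.007 -0.27 0;0.13 -0.007 -0.27 0;0.06 -0.003 -0.13 0;0.02 -0.001 -0.045 0;0.02 -0.001 -0.045 0;0.02 -0.001 -0.045 0;0.02 -0.001 -0.045 0;0.02 -0.001 -0.045 0;0.02 -0.001 -0.045 0;0 0 0 0;0 0 0 0'
cat > st.py <<'E'
from bench import *; import numpy as np
s=read_state();p=s["eef_pos"]; d=p-[.4998,-.2032,.0771];f=s["contact_force"]
U=np.array([.905,-.048,.4226]);N=np.array([-.422,.0224,.906])
print("u %.4f n %.4f v %.4f  Fu %.1f Fn %.1f Fy %.1f"%(d@U,d@N,.0532*p[0]+.9986*p[1],f@U,f@N,f[1]),s["wrist_torque"].round(2))
E
python3 st.py
```

```text
time_s: 23.97
eef_pos: [0.5385, -0.2055, 0.1165]
eef_rot: [[-0.001, 0.053, 0.999], [-0.0, 0.999, -0.053], [-1.0, -0.0, -0.001]]
contact_force: [-5.8, 1.9, 8.2]
grip_width: 0.0178
u 0.0518 n 0.0193 v -0.1766  Fu -1.9 Fn 9.9 Fy 1.9 [0.6  1.89 0.07]
```

```bash
python3 -m inch '-0.036 0.022 -0.017 0;-0.036 0.022 -0.017 0;0 0 0 0;0 0 0 0'; python3 st.py;  python3 -m inch '-0.036 0.002 -0.017 0;-0.036 0.002 -0.017 0;0 0 0 0;0 0 0 0'; python3 st.py
```

```text
time_s: 24.3
eef_pos: [0.5385, -0.2054, 0.1165]
eef_rot: [[0.001, 0.053, 0.999], [-0.001, 0.999, -0.053], [-1.0, -0.001, 0.001]]
contact_force: [-4.4, -0.2, 9.5]
grip_width: 0.0177
u 0.0518 n 0.0193 v -0.1764  Fu 0.0 Fn 10.5 Fy -0.2 [0.06 1.39 0.01]
time_s: 24.63
eef_pos: [0.5384, -0.2053, 0.1164]
eef_rot: [[0.002, 0.053, 0.999], [-0.001, 0.999, -0.053], [-1.0, -0.001, 0.002]]
contact_force: [-3.7, 0.3, 7.8]
grip_width: 0.0179
u 0.0517 n 0.0193 v -0.1764  Fu -0.1 Fn 8.6 Fy 0.3 [ 0.02  0.88 -0.02]
```

```bash
python3 -m inch '-0.13 0.007 0.27 0;-0.05 0.002 0.1 0;0 0 0 0;0 0 0 0'; python3 st.py; python3 -m inch '0.05 -0.002 -0.1 0;0.04 -0.002 -0.09 0;0.04 -0.002 -0.09 0;0.04 -0.002 -0.09 0;0.02 -0.001 -0.04 0;0 0 0 0;0 0 0 0'; python3 st.py
```

```text
time_s: 24.97
eef_pos: [0.5359, -0.2048, 0.1184]
eef_rot: [[-0.0, 0.053, 0.999], [0.0, 0.999, -0.053], [-1.0, 0.0, -0.0]]
contact_force: [-0.5, -0.3, -1.6]
grip_width: 0.0182
u 0.0502 n 0.0222 v -0.1760  Fu -1.1 Fn -1.2 Fy -0.3 [-0.09 -0.05  0.05]
time_s: 25.55
eef_pos: [0.5378, -0.2049, 0.1144]
eef_rot: [[-0.0, 0.053, 0.999], [0.0, 0.999, -0.053], [-1.0, 0.0, -0.0]]
contact_force: [0.6, -0.2, -1.3]
grip_width: 0.0174
u 0.0502 n 0.0177 v -0.1760  Fu 0.0 Fn -1.4 Fy -0.2 [-0.07  0.01 -0.04]
```

The plate has passed below the head's top with no force, so the hole is over the head. Lowering on.

```bash
python3 -m inch '0.04 -0.002 -0.09 0;0.04 -0.002 -0.09 0;0.04 -0.002 -0.09 0;0.04 -0.002 -0.09 0;0.04 -0.002 -0.09 0;0 0 0 0'; python3 st.py; python3 -m inch '0.04 -0.002 -0.09 0;0.04 -0.002 -0.09 0;0.04 -0.002 -0.09 0;0.04 -0.002 -0.09 0;0.04 -0.002 -0.09 0;0 0 0 0'; python3 st.py
```

```text
time_s: 26.05
eef_pos: [0.5398, -0.205, 0.1098]
eef_rot: [[-0.0, 0.053, 0.999], [0.0, 0.999, -0.053], [-1.0, 0.0, -0.0]]
contact_force: [0.1, -0.1, -1.2]
grip_width: 0.0178
u 0.0501 n 0.0126 v -0.1760  Fu -0.4 Fn -1.2 Fy -0.1 [ 0.   -0.05  0.01]
time_s: 26.55
eef_pos: [0.5418, -0.2051, 0.1053]
eef_rot: [[-0.0, 0.053, 0.999], [0.0, 0.999, -0.053], [-1.0, 0.0, -0.0]]
contact_force: [0.7, -0.3, -1.8]
grip_width: 0.0181
u 0.0500 n 0.0077 v -0.1760  Fu -0.1 Fn -1.9 Fy -0.3 [-0.06 -0.01  0.03]
```

```bash
python3 -m inch '0.04 -0.002 -0.09 0;0.04 -0.002 -0.09 0;0.04 -0.002 -0.09 0;0.04 -0.002 -0.09 0;0.04 -0.002 -0.09 0;0 0 0 0'; python3 st.py; python3 -m inch '0.04 -0.002 -0.09 0;0.04 -0.002 -0.09 0;0.04 -0.002 -0.09 0;0.04 -0.002 -0.09 0;0 0 0 0;0 0 0 0'; python3 st.py
```

```text
time_s: 27.05
eef_pos: [0.5438, -0.2052, 0.1007]
eef_rot: [[-0.0, 0.053, 0.999], [0.0, 0.999, -0.053], [-1.0, 0.0, -0.0]]
contact_force: [-0.7, -0.4, -1.8]
grip_width: 0.0181
u 0.0499 n 0.0028 v -0.1760  Fu -1.3 Fn -1.3 Fy -0.4 [-0.08  0.    0.03]
time_s: 27.55
eef_pos: [0.5451, -0.2053, 0.0981]
eef_rot: [[-0.0, 0.053, 0.999], [-0.0, 0.999, -0.053], [-1.0, -0.0, -0.0]]
contact_force: [-4.4, 1.6, 6.1]
grip_width: 0.0183
u 0.0499 n -0.0002 v -0.1760  Fu -1.5 Fn 7.4 Fy 1.6 [ 0.59  1.18 -0.02]
```

Flat on the board (n ≈ 0). I'll press slightly, then slide down the slope.

```bash
python3 -m inch '0.04 -0.002 -0.09 0;0.04 -0.002 -0.09 0;0 0 0 0;0 0 0 0'; python3 st.py; python3 -m inch '-0.08 0.004 0.18 0;-0.27 0.014 -0.127 0;-0.27 0.014 -0.127 0;-0.27 0.014 -0.127 0;-0.27 0.014 -0.127 0;-0.27 0.014 -0.127 0;0 0 0 0;0 0 0 0'; python3 st.py
```

```text
time_s: 27.88
eef_pos: [0.5451, -0.2053, 0.098]
eef_rot: [[-0.001, 0.053, 0.999], [-0.0, 0.999, -0.053], [-1.0, -0.0, -0.001]]
contact_force: [-12.0, 5.9, 22.4]
grip_width: 0.0181
u 0.0499 n -0.0002 v -0.1760  Fu -1.7 Fn 25.5 Fy 5.9 [ 2.16  3.99 -0.02]
time_s: 28.55
eef_pos: [0.5338, -0.2052, 0.0927]
eef_rot: [[0.004, 0.052, 0.999], [-0.001, 0.999, -0.052], [-1.0, -0.001, 0.004]]
contact_force: [-0.1, -0.1, 9.8]
grip_width: 0.0178
u 0.0375 n -0.0002 v -0.1765  Fu 4.0 Fn 8.9 Fy -0.1 [-0.03  0.21  0.04]
```

```bash
python3 -m inch '-0.09 0.005 -0.042 0;-0.09 0.005 -0.042 0;-0.09 0.005 -0.042 0;-0.09 0.005 -0.042 0;-0.09 0.005 -0.042 0;0 0 0 0;0 0 0 0'; python3 st.py; python3 -m inch '-0.09 0.005 -0.042 0;-0.09 0.005 -0.042 0;0 0 0 0;0 0 0 0'; python3 st.py
```

```text
time_s: 29.13
eef_pos: [0.53, -0.205, 0.0909]
eef_rot: [[0.005, 0.052, 0.999], [-0.002, 0.999, -0.052], [-1.0, -0.001, 0.005]]
contact_force: [2.0, -0.6, 10.1]
grip_width: 0.0179
u 0.0332 n -0.0002 v -0.1765  Fu 6.1 Fn 8.3 Fy -0.6 [-0.07 -0.06 -0.03]
time_s: 29.47
eef_pos: [0.5282, -0.2049, 0.0901]
eef_rot: [[0.005, 0.052, 0.999], [-0.002, 0.999, -0.052], [-1.0, -0.001, 0.005]]
contact_force: [0.4, 1.0, 11.2]
grip_width: 0.0178
u 0.0313 n -0.0003 v -0.1765  Fu 5.0 Fn 10.0 Fy 1.0 [-0.1  -0.11  0.04]
```

```bash
python3 -m inch '-0.09 0.005 -0.042 0;-0.05 0.002 -0.023 0;0 0 0 0;0 0 0 0'; python3 st.py; python3 -m inch '-0.09 0.005 -0.042 0;0 0 0 0;0 0 0 0'; python3 st.py;  python3 -m inch '-0.09 0.005 -0.042 0;0 0 0 0;0 0 0 0'; python3 st.py
```

```text
time_s: 29.8
eef_pos: [0.5269, -0.2049, 0.0895]
eef_rot: [[0.005, 0.052, 0.999], [-0.002, 0.999, -0.052], [-1.0, -0.001, 0.005]]
contact_force: [1.8, 0.3, 11.2]
grip_width: 0.0177
u 0.0298 n -0.0002 v -0.1765  Fu 6.4 Fn 9.4 Fy 0.3 [-0.11 -0.19  0.  ]
time_s: 30.05
eef_pos: [0.5261, -0.2048, 0.0891]
eef_rot: [[0.005, 0.052, 0.999], [-0.002, 0.999, -0.052], [-1.0, -0.001, 0.005]]
contact_force: [2.0, -0.4, 10.8]
grip_width: 0.0173
u 0.0289 n -0.0002 v -0.1765  Fu 6.4 Fn 8.9 Fy -0.4 [-0.11 -0.19 -0.04]
time_s: 30.3
eef_pos: [0.5252, -0.2047, 0.0887]
eef_rot: [[0.005, 0.052, 0.999], [-0.002, 0.999, -0.052], [-1.0, -0.001, 0.005]]
contact_force: [2.4, -0.2, 11.6]
grip_width: 0.0178
u 0.0279 n -0.0002 v -0.1765  Fu 7.1 Fn 9.5 Fy -0.2 [-0.03 -0.15  0.  ]
```

```bash
python3 -m inch '-0.09 0.005 -0.042 0;0 0 0 0;0 0 0 0'; python3 st.py; python3 -m inch '-0.09 0.005 -0.042 0;0 0 0 0;0 0 0 0'; python3 st.py
```

```text
time_s: 30.55
eef_pos: [0.5242, -0.2047, 0.0883]
eef_rot: [[0.005, 0.052, 0.999], [-0.002, 0.999, -0.052], [-1.0, -0.001, 0.005]]
contact_force: [1.7, -0.7, 12.5]
grip_width: 0.0175
u 0.0269 n -0.0002 v -0.1765  Fu 6.9 Fn 10.5 Fy -0.7 [-0.06 -0.19 -0.01]
time_s: 30.8
eef_pos: [0.5237, -0.2047, 0.088]
eef_rot: [[0.006, 0.052, 0.999], [-0.002, 0.999, -0.052], [-1.0, -0.002, 0.006]]
contact_force: [2.5, -0.4, 12.7]
grip_width: 0.0178
u 0.0263 n -0.0002 v -0.1765  Fu 7.6 Fn 10.4 Fy -0.4 [-0.08 -0.31  0.03]
```

```bash
python3 -m inch '-0.09 0.005 -0.042 0;0 0 0 0;0 0 0 0'; python3 st.py; python3 -m inch '-0.09 0.005 -0.042 0;0 0 0 0;0 0 0 0'; python3 st.py
```

```text
time_s: 31.05
eef_pos: [0.5237, -0.2047, 0.0879]
eef_rot: [[0.007, 0.051, 0.999], [-0.002, 0.999, -0.051], [-1.0, -0.002, 0.008]]
contact_force: [3.5, -0.3, 13.0]
grip_width: 0.0176
u 0.0262 n -0.0003 v -0.1765  Fu 8.7 Fn 10.2 Fy -0.3 [-0.17 -0.86 -0.01]
time_s: 31.3
eef_pos: [0.5236, -0.2047, 0.0879]
eef_rot: [[0.009, 0.051, 0.999], [-0.002, 0.999, -0.051], [-1.0, -0.002, 0.009]]
contact_force: [6.0, -1.3, 13.1]
grip_width: 0.0178
u 0.0262 n -0.0003 v -0.1765  Fu 11.0 Fn 9.3 Fy -1.3 [-0.14 -1.47 -0.02]
```

Motion has stopped with the up-slope force rising to 11 N, so the slot end is on the neck. I'll ease the load, check, then open.

```bash
python3 -m inch '0.12 -0.006 0.13 0;0.06 -0.003 0.1 0;0 0 0 0;0 0 0 0'; python3 st.py
python3 - <<'E'
from h import *
b=avg("scene",4);k=cv2.resize(b[180:260,160:260],(780,600),interpolation=cv2.INTER_CUBIC)
cv2.imwrite("pics/home.png",k)
E
```

```text
time_s: 31.63
eef_pos: [0.5234, -0.2043, 0.0882]
eef_rot: [[0.005, 0.052, 0.999], [-0.001, 0.999, -0.052], [-1.0, -0.001, 0.005]]
contact_force: [5.4, -0.4, 1.9]
grip_width: 0.0179
u 0.0261 n 0.0001 v -0.1762  Fu 5.7 Fn -0.6 Fy -0.4 [-0.51 -2.16 -0.06]
```

View pics/home.png

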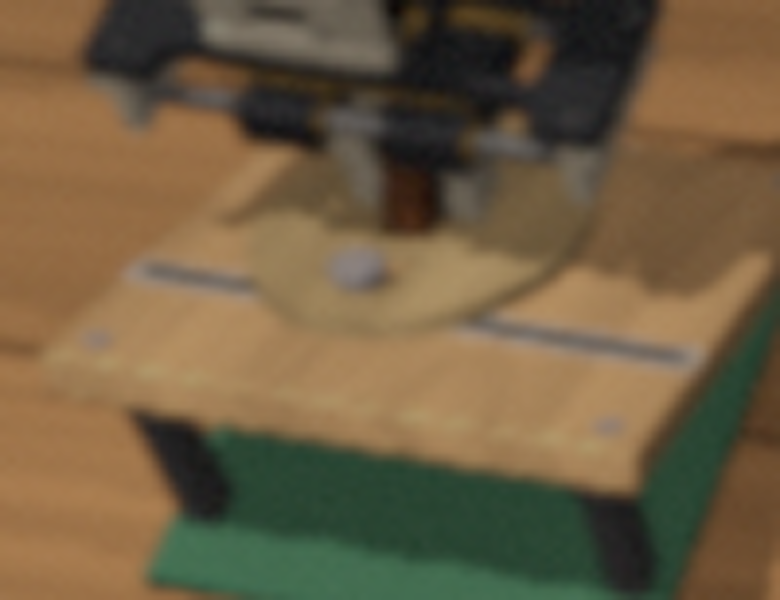

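The template lies flat with the stud head (358,268) over its plywood near the tip, past the large hole, and it covers the track. Releasing.

```bash
python3 -m inch '0.05 0 0.02 0;0 0 0 0;0 0 0 0;0 0 0 0;0 0 0 0;0 0 0 0;0 0 0 0' 4 30; python3 st.py; python3 -m inch '0 0 0.5 0;0 0 1 0;0 0 2 0;0 0 3 0;0 0 4 0;0 0 4 0;-1 0 4 0;-2 0 3 0;-3 0 0 0;-3 -2 0 0;-2 -3 0 0;0 0 0 0'
```

```text
time_s: 32.42
eef_pos: [0.5209, -0.204, 0.0873]
eef_rot: [[-0.0, 0.053, 0.999], [-0.0, 0.999, -0.053], [-1.0, -0.0, -0.0]]
contact_force: [0.3, 0.0, -0.2]
grip_width: 0.0402
u 0.0235 n 0.0003 v -0.1760  Fu 0.2 Fn -0.3 Fy 0.0 [ 0.   -0.04 -0.06]
time_s: 33.42
eef_pos: [0.4079, -0.2564, 0.3046]
eef_rot: [[0.002, 0.055, 0.999], [-0.001, 0.999, -0.055], [-1.0, -0.001, 0.002]]
contact_force: [1.2, 0.2, -0.6]
grip_width: 0.0396
```

```bash
python3 -m inch '-1 -3 0 0;-1 -3 0 0;-1 -3 0 0;-1 -3 0 0;0 -3 0 0;0 -3 0 0;0 -3 0 0;0 0 0 0;0 0 0 0;0 0 0 0;0 0 0 0'
python3 - <<'E'
from h import *
a=avg("top",4);b=avg("scene",4)
k=[cv2.resize(a[95:215,340:460],(390,390),interpolation=cv2.INTER_CUBIC),cv2.resize(b[180:310,150:280],(390,390),interpolation=cv2.INTER_CUBIC)]
cv2.imwrite("pics/end.png",np.hstack(k))
for n in("bowl","wax","mallet","template_grip"): print(n,[(d["bbox"],round(d["confidence"],2)) for d in find_in("scene",n)])
E
```

```text
time_s: 34.33
eef_pos: [0.3711, -0.4633, 0.3031]
eef_rot: [[0.001, 0.053, 0.999], [-0.0, 0.999, -0.053], [-1.0, -0.0, 0.001]]
contact_force: [-0.3, 0.5, 0.3]
grip_width: 0.0404
bowl [([238.0, 275.1, 274.0, 313.2], 0.76)]
wax [([164.8, 269.1, 193.4, 300.6], 0.94)]
mallet [([427.5, 178.8, 477.7, 246.3], 0.97)]
template_grip [([190.1, 193.7, 237.5, 224.4], 0.83), ([325.7, 178.5, 378.4, 211.2], 0.82), ([381.7, 141.2, 412.5, 178.8], 0.6)]
```

View pics/end.png

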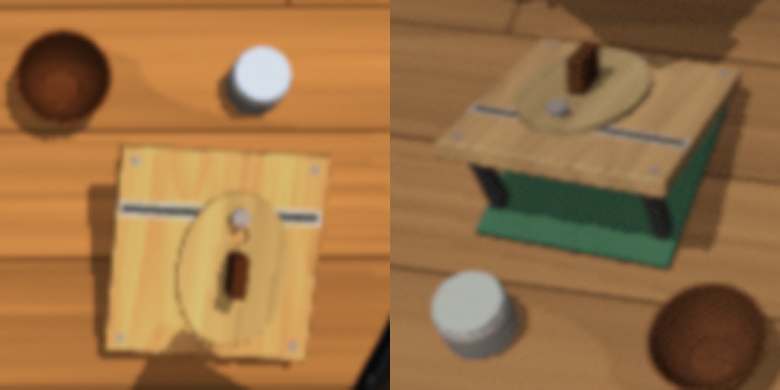

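The template hangs flat. In the left half the stud head (240,217) sits above the open large hole (240,237), with the block at (236,275). Bowl, tin and mallet are where they were. Handing in.

```bash
python3 -c "
from bench import *; job.sign_off(); print(read_state()['time_s'])"
```

```text
the job is handed in; nothing more can be done
the job is handed in; nothing more can be done
```

The natural plywood template is hung on the stud, and I handed the job in at about 35 s of the 72 s allowed.

**What I did**
- I felt the stud with a 3 N pinch; its sideways place agreed with the camera fit to about 0.3 mm.
- I gripped the template by its block and pressed it on the lower part of the board until it tilted flat.
- I slid its tip up against the stud neck to get a reference, then brought the keyhole over the head, pressed it flat and slid it down until the slot end stopped on the stud. Then I let go.

**Last checks**
- In the final pictures the template lies flat, with the stud head over the slot and the large hole clear below it.
- The wrist force reads about zero, and the gripper is well away.
- The bowl, tin and mallet are within about 3 pixels of where they started.

**What disagreed**
- The first lowering landed on the head's rim at about 10 N. Shifting about 1.6 mm down-slope fixed it.
- The slide measured about 24 mm against the nominal 22 mm. I put this down to clearance in the hole and some give in the arm.
- The highest press I read was about 26 N, while pressing flat. I only read forces at the end of each move, so brief peaks in between were not checked.

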